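# Snug the vent plug of a degassing chamber

## Robot

A 6-joint arm with a two-finger parallel gripper is mounted at the origin on the work surface. World frame = base frame: x ahead of the robot, y to its left, z up, the work surface at z = 0. Lengths are in m, angles in rad, forces in N, time in s.
With the tool pointing down it reaches from about 0.325 to 0.775 m from the base axis. Payload 5.5 kg.
Tool frame: the origin (TCP) lies midway between the tips of the shut fingers; the grasp point (between the pads) lies 19 mm behind it; x points along the fingers, y is the direction in which the jaws open and shut, and the axes are right-handed (so a half turn about x gives the same grasp; the last joint's range is limited). The gripper opens to 88 mm and grips with 3 to 60 N. Pads are 20 mm wide; open, the fingers measure 115 mm over their backs; the gripper's body (75 mm by 178 mm) begins 61 mm behind the grasp point.
Start: joints at [-1.388, 0.091, 1.231, -0, 1.82, -0.057], TCP at [0.143, -0.583, 0.223] pointing down, gripper open.
Joint ranges: [-2.87, 2.87], [-0.86, 2.18], [0.17, 2.46], [-1.51, 4.65], [0.06, 2.69], [-2.65, 2.65]. Speed limits (rad/s): [2.57, 2.57, 3.01, 3.14, 3.14, 3.14].

## Interface

Orientations are given as a unit quaternion [w, x, y, z].
In Python, from station import * gives the robot as it stands. The module is installed in compiled form; this text tells all that it offers.
- The arm moves only by the tool send_rows, never from a script. Its argument "series" is one flat list of numbers, 7 for each row, row after row: the shift along the tool's x, y, z scaled (see below), then the turn, a rotation vector about the tool's x, y, z scaled (see below), then the opening in per cent of the stroke, from 0 (shut) to 100 (fully open). In form: [tx, ty, tz, rx, ry, rz, hand, tx, ty, tz, rx, ry, rz, hand, ...]. A call has 1 to 20 rows; each row shifts and turns the commanded pose from where the row before left it, along the tool's axes as they then stand; what a row does not reach is not made up. The controller multiplies each number of a shift by 40 mm and each number of a turn by pi/4 rad. A row lasts 1/8 s, in which the tool goes at most 62.5 mm and 10.7 degrees, less where a joint would pass 70% of its speed; a pose out of reach is approached as far as the arm can. A call with a number of a shift or a turn outside -1 to 1 is refused whole. A call with a gripper value outside its range is refused whole. The fingers move at their own pace and stop on an object; "newtons" is the grip in N (left out, the last holds). Time passes only in rows, so rows that do not move let the fingers close. It gives the time, the measured TCP pose, the force and the opening at its end, in the units of the state.
- observe(): the state, without advancing time (a new reading comes with each control period).
- snapshot(name): name is "side" or "top" or "wrist"; returns the picture (480x640x3 uint8, red, green, blue); there is no depth.
- calibration(name): a dict with "vertical_fov" (degrees; the focal length in pixels is half the picture's height over the tangent of half this angle, whatever the lens; pixels are square), "cx", "cy" (the principal point, pixels), "R" (3x3) and "t" (3): a world point X has camera coordinates R X + t. Camera axes: x right, y down, z forward; pixel columns grow to the right and rows downward; lengths in m; the calibration is good to about 2 mm. A picture is of the moment at which its call begins: read the wrist's pose just before it. calibration takes no time and is no camera call; for the wrist camera it gives the pose at the moment of the call.
- job_done(): hands the job in, once; it reports no verdict.
Trained networks look in the newest picture that a camera, given by its name, has taken for a name from the list of things; names that differ only in an ending like _2 or _b are one class to them, and where a whole thing is asked for, a point or a joint stands for the part that bears it (a point fixed in the world has none). Each returns a list of dicts, best first, with "confidence" (0 to 1); they miss things now and then, are a little off and sometimes report something else, mostly with a low value. They report only what shows in the picture. A call takes as long as a camera call.
- masks_of(label, camera): "mask" (480x640 bool, what is visible of it) and "extent" ([left, top, right, bottom] in pixels, round what is visible of it).
- landmark_of(label, camera): "centre" ([column, row] in pixels: a listed point, or the origin of a listed thing).
The state is a dict: "clock": time; "qpos": joint angles; "qvel": joint speeds; "tau": joint torques, N m; "position": TCP position; "tcp_rot": TCP orientation; "wrist_force": force on the tool from outside, world axes, zero at the start; "ft_torque": the same for the moment, N m; "width": opening from 0.0 (shut) to 1.0 (fully open).
Only numpy, scipy, OpenCV 4.12 (cv2) and the standard library are available. Lean on these libraries where they do the work, as an engineer would, in place of code of your own. Each camera call takes 0.05 s, during which the arm holds its last target. There are 200 camera calls.

## Task

Close the vent of the degassing chamber on the mould-making bench: turn the brass plug in its clear lid clockwise by its steel bar until the taper bites and the plug is snug. The lid is acrylic, so stop at snug and do not force it; leave the tape roll on the lid and the things around the chamber as they are.

Things in the scene. Friction and masses are not known exactly. Their poses are not given: they have to be found in the camera images.
- plug: Tapered brass plug upright in the lid's brass port: brass head (29 mm diameter, 25 mm tall) with a plain steel cross bar fixed through it, level, 10 mm thick, 155 mm long over its 15 mm ball ends. Origin on the axis at the middle of the bar, 40 mm above the lid's top face, 216 mm above the bench; x along the bar, z up. Right-hand thread: clockwise seen from above tightens. It stays where it is left.
- bar_end (a point): Centre of one ball end of the plug's bar (its +x end), 70 mm from the plug's axis; the other end is the same on the opposite side. Turning moment: 0.12 N m while the plug runs free (2 N at 58 mm from the axis). After 0.3 to 2.4 rad, different every time and not to be seen, the taper bites: the moment rises to 0.47 N m (8 N) and then climbs by 0.45 N m per rad.
- port: Hexagonal brass port the plug is screwed into, 38 mm across corners, 14 mm tall on a 48 mm washer, fixed in the lid; origin on its axis at the lid's top face. Aim for a moment of about 0.65 N m (11 N square to the bar at 58 mm from the axis; some four fifths of it is felt once the push is held still). At 0.9 N m (16 N) the lid may crack.
- chamber: Vacuum degassing chamber, fixed to the bench: stainless pot (250 mm diameter, 150 mm high, two bar handles) with a clear acrylic lid, 280 mm diameter and 20 mm thick, whose top face is 176 mm above the bench. Origin under its centre. On the lid, in the chamber's frame: the plug at x = +40 mm; a brass manifold with a gauge and two valves at x = -98 mm, y within 75 mm, up to 58 mm above the lid.
- tape_center (a point): Roll of white thread-seal tape lying on the lid, 54 mm diameter, 14 mm high, at about x = -45 mm, y = 85 mm in the chamber's frame; point at its centre. A bystander, to be left alone.
- tub_center (a point): White plastic mixing tub standing on the bench to the left of the chamber (y positive), 90 mm diameter, 85 mm high; point at its centre. A bystander.
- figure_center (a point): Clay figure seated on a mound, standing on the bench to the right of the chamber (y negative), about 100 mm wide and 136 mm high; point half-way up. A bystander.
- bite (a joint): How far the plug has been turned past finger-tight, in rad: 0 while it runs free, growing only once the taper bites. Snug is 0.1 to 1.0 rad; about 0.4 is best; beyond 1.0 the lid cracks.

How it is judged:
By the outcome, as a careful person would: the job done as asked, in the order asked, and still so for the second after the job is handed in, with the robot touching nothing.
It also fails if it takes over 48 s, if anything falls off the work surface, if the arm or the gripper's body presses on something with over 40 N, if the wrist force passes 120 N, or if a joint passes its speed limit or range.

## Working session

There is one attempt and no reset: what is moved stays moved. The work goes in short steps, Python scripts to look and compute and a tool call to move; the robot and the scene stay as the last step left them, time stands still between calls to the robot, and variables do not carry over. Pictures are saved under pics/ and viewed, about 8 in all and at most 12, crops included, and the job is handed in when it is done.

Besides the shell and the picture viewer there is one more tool, called after "Request:" as name(argument=value, ...), one argument or row to a line, values as JSON. send_rows: Moves the arm, as the interface text tells. Its arguments: {"type":"object","properties":{"series":{"type":"array","items":{"type":"number"}},"newtons":{"type":"number"}},"required":["series"]}

```bash
mkdir -p pics
cat > h.py <<'E'
from station import *
import numpy as np, cv2
def ray(cam,px):
    c=calibration(cam); f=240/np.tan(np.radians(c["vertical_fov"])/2)
    R=np.array(c["R"]);t=np.array(c["t"])
    d=R.T@np.array([(px[0]-c["cx"])/f,(px[1]-c["cy"])/f,1]); return -R.T@t,d
def atz(cam,px,z):
    o,d=ray(cam,px); return o+d*(z-o[2])/d[2]
def proj(cam,X):
    c=calibration(cam); f=240/np.tan(np.radians(c["vertical_fov"])/2)
    p=np.array(c["R"])@np.array(X)+np.array(c["t"]); return p[0]/p[2]*f+c["cx"],p[1]/p[2]*f+c["cy"]
E
python3 - <<'E'
from h import *
np.set_printoptions(precision=4,suppress=True)
print(observe())
for c in("top","side"):
    im=snapshot(c); cv2.imwrite(f"pics/{c}0.png",im[:,:,::-1])
    for l,z in(("plug",.216),("bar_end",.216),("port",.176),("chamber",0),("tape_center",.183),("tub_center",.0425),("figure_center",.068)):
        for d in landmark_of(l,c)[:2]:
            print(c,l,d["confidence"],np.round(d["centre"],1),atz(c,d["centre"],z))
E
```

```text
{'clock': 0.0, 'qpos': array([-1.3877,  0.0918,  1.2318,  0.    ,  1.8198, -0.0567]), 'qvel': array([-0.0004, -0.0007, -0.0015,  0.0012, -0.0001, -0.0008]), 'tau': array([  0.0047, -44.6451, -40.6443,   0.0701,   0.0292,  -0.0001]), 'position': array([ 0.1425, -0.5826,  0.2216]), 'tcp_rot': array([-0.0839, -0.702 , -0.0852,  0.7021]), 'wrist_force': array([ 0.6815, -0.8511,  1.0149]), 'ft_torque': array([ 0.0041,  0.0175, -0.0243]), 'width': 0.9984329764203631}
top plug 0.76 [364.6 234.1] [ 0.5141 -0.1365  0.216 ]
top bar_end 0.83 [381.4 261.8] [ 0.4457 -0.1754  0.216 ]
top port 0.59 [363.5 239.9] [ 0.5077 -0.1385  0.176 ]
top chamber 0.44 [377.1 263.1] [ 0.4755 -0.1977  0.    ]
top tape_center 0.47 [360.7 195.3] [ 0.6224 -0.1334  0.183 ]
top tub_center 0.64 [165.7 255.4] [0.4914 0.394  0.0425]
top figure_center 0.87 [467.6 286.1] [ 0.402  -0.4302  0.068 ]
side plug 0.59 [338.1 279.5] [ 0.5068 -0.1392  0.216 ]
side bar_end 0.92 [316.5 302.7] [ 0.451  -0.1773  0.216 ]
side port 0.8 [339.8 287.1] [ 0.5149 -0.1307  0.176 ]
side port 0.69 [336.4 470.2] [ 0.3909 -0.4663  0.176 ]
side tape_center 0.82 [397.4 271.9] [ 0.6356 -0.1354  0.183 ]
side tub_center 0.94 [262.6 162.6] [0.4892 0.4086 0.0425]
side figure_center 0.69 [335.5 469.9] [ 0.4046 -0.4325  0.068 ]
side figure_center 0.47 [338.4 278. ] [ 0.5493 -0.0351  0.068 ]
```

View pics/top0.png

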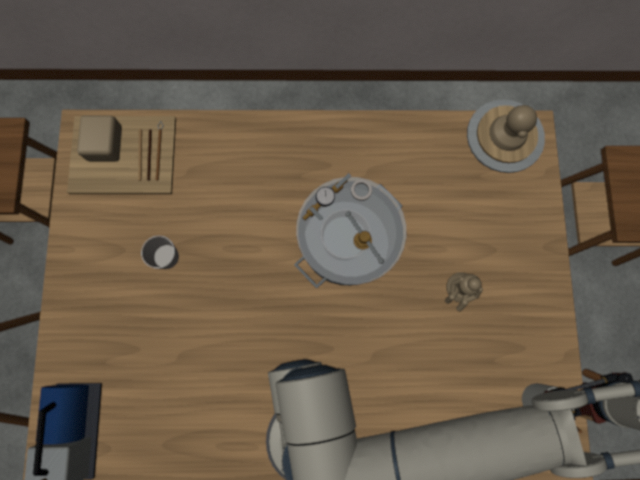

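View pics/side0.png

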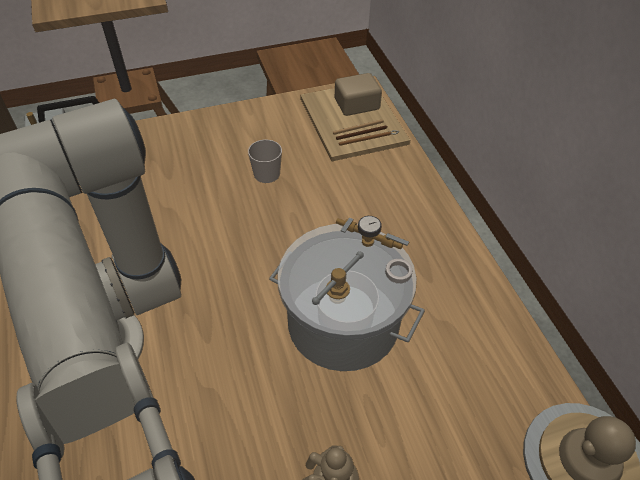

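The bar runs from lower right (383,262) to upper left (350,213) in the top picture, with the plug at (364,238). The manifold and tape are up and left, and the figure and tub are clear of the bar. Next I'll work out the approach in tool axes.

```bash
cat >> h.py <<'E'
from scipy.spatial.transform import Rotation as Ro
def Rt():
    q=observe()["tcp_rot"]; return Ro.from_quat([q[1],q[2],q[3],q[0]]).as_matrix()
def togo(target):
    s=observe(); R=Rt(); print("tool shift units",np.round(R.T@(np.array(target)-s["position"])/0.04,2),"tool y ang deg",np.degrees(np.arctan2(R[1,1],R[0,1])).round(1))
E
python3 - <<'E'
from h import *
np.set_printoptions(precision=4,suppress=True)
print(Rt()); print(atz("top",(350,213),.216),atz("side",(361,254),.216), atz("top",(383,262),.216))
togo((0.51,-.138,.36)); togo((.1425,-.5826,.36))
print(calibration("wrist"))
for c in("top","side"):
  m=masks_of("plug",c)
  for d in m[:2]: print(c,d["confidence"],d["extent"])
E
```

```text
[[ 0.      0.2375 -0.9714]
 [-0.0001 -0.9714 -0.2375]
 [-1.      0.0001  0.    ]]
[ 0.5673 -0.1019  0.216 ] [ 0.5708 -0.0941  0.216 ] [ 0.4452 -0.1793  0.216 ]
tool shift units [ -3.43  -8.62 -11.57] tool y ang deg -76.3
tool shift units [-3.43 -0.01 -0.  ] tool y ang deg -76.3
{'vertical_fov': 70.06857396088459, 'cx': 324.9621999827374, 'cy': 234.5783124856794, 'R': array([[ 0.2369, -0.9715,  0.0005],
       [-0.9256, -0.2255,  0.3039],
       [-0.2952, -0.0725, -0.9527]]), 't': array([-0.6002, -0.0371,  0.3924])}
top 0.88 [344.6, 209.1, 386.4, 259.3]
side 0.65 [314.0, 254.1, 364.1, 303.4]
```

Request:
send_rows(
  series=[-0.86,0,0,0,0,0,100,-0.86,0,0,0,0,0,100,-0.86,-0.5,-0.6,0,0,0,100,-0.86,-0.72,-0.9,0,0,0,100,0,-0.74,-0.98,0,0,0,100,0,-0.74,-0.98,0,0,0,100,0,-0.74,-0.98,0,0,0,100,0,-0.74,-0.98,0,0,0,100,0,-0.74,-0.98,0,0,0,100,0,-0.74,-0.98,0,0,0,100,0,-0.74,-0.98,0,0,0,100,0,-0.74,-0.98,0,0,0,100,0,-0.74,-0.98,0,0,0,100,0,-0.74,-0.98,0,0,0,100,0,0,0,0,0,0,100,0,0,0,0,0,0,100],
)

```text
clock: 2.9
position: [0.4995, -0.1408, 0.3603]
tcp_rot: [-0.085, -0.702, -0.085, 0.702]
wrist_force: [0.3, -0.1, 1.0]
width: 1.003
```

Run:
```python
from h import *
np.set_printoptions(precision=4,suppress=True)
s=observe(); print(s["clock"],s["position"],s["qpos"],s["wrist_force"],s["ft_torque"])
im=snapshot("wrist"); cv2.imwrite("pics/w1.png",im[:,:,::-1])
for l,z in(("plug",.216),("bar_end",.216),("port",.176)):
    for d in landmark_of(l,"wrist")[:3]: print(l,d["confidence"],d["centre"],atz("wrist",d["centre"],z))
m=masks_of("plug","wrist")
for d in m[:1]: print(d["confidence"],d["extent"])
```

```text
2.9 [ 0.4995 -0.1408  0.3603] [-0.34   -0.0524  1.1276 -0.0005  2.0665  0.9904] [ 0.2628 -0.1404  0.9777] [ 0.0076  0.0169 -0.0462]
plug 0.71 [314.7, 212.0] [ 0.5042 -0.1308  0.216 ]
bar_end 0.88 [347.0, 277.0] [ 0.4477 -0.1765  0.216 ]
0.9 [279.9, 128.7, 350.4, 284.6]
```

View pics/w1.png

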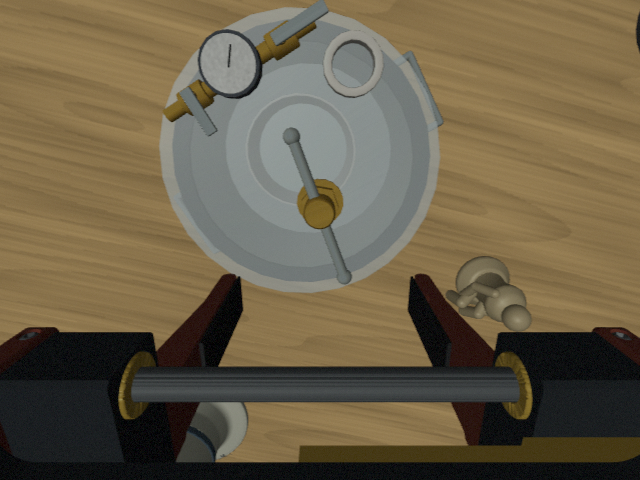

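The wrist picture shows the ball ends at (292,136) and (344,277), and the head top at (319,211).

Run:
```python
from h import *
a=atz("wrist",(292,136),.216);b=atz("wrist",(344.5,277),.216);c=(a+b)/2
d=a-b;print(a,b,c,np.linalg.norm(d),np.degrees(np.arctan2(d[1],d[0])))
print(atz("wrist",(319,212),.229))
u=d/np.linalg.norm(d); togo(np.append((c-.055*u)[:2],.27)); print(c-.055*u)
```

```text
[ 0.56529588 -0.09644058  0.216     ] [ 0.44722714 -0.17400032  0.216     ] [ 0.50626151 -0.13522045  0.216     ] 0.14126478778195878 33.301043536167114
[ 0.50832646 -0.13406152  0.229     ]
tool shift units [2.26 0.35 1.09] tool y ang deg -76.4
[ 0.46029265 -0.16541755  0.216     ]
```

Request:
send_rows(
  series=[0.75,0.12,0.36,0,0,0,34,0.75,0.12,0.36,0,0,0,34,0.76,0.11,0.37,0,0,0,34,0,0,0,-0.234,0,0,34,0,0,0,-0.234,0,0,34,0,0,0,-0.234,0,0,34,0,0,0,-0.234,0,0,34,0,0,0,-0.234,0,0,34,0,0,0,-0.234,0,0,34,0,0,0,-0.234,0,0,34,0,0,0,-0.234,0,0,34,0,0,0,-0.234,0,0,34,0,0,0,-0.234,0,0,34,0,0,0,-0.234,0,0,34,0,0,0,-0.234,0,0,34,0,0,0,-0.234,0,0,34,0,0,0,-0.234,0,0,34,0,0,0,-0.234,0,0,34,0,0,0,-0.234,0,0,34,0,0,0,-0.234,0,0,34],
)

```text
clock: 5.65
position: [0.4603, -0.1651, 0.27]
tcp_rot: [0.703, -0.08, 0.702, 0.08]
wrist_force: [-0.0, 0.5, 1.3]
width: 0.333
```

Request:
send_rows(
  series=[0,0,0,-0.234,0,0,34,0,0,0,-0.22,0,0,34,0,0,0,0,0,0,34,0,0,0,0,0,0,34],
)

```text
clock: 6.15
position: [0.4605, -0.1648, 0.2699]
tcp_rot: [0.678, -0.201, 0.678, 0.2]
wrist_force: [0.0, -0.5, -0.8]
width: 0.339
```

Run:
```python
from h import *
s=observe(); print(s)
togo((.4605,-.1652,.199))
im=snapshot("wrist"); cv2.imwrite("pics/w2.png",im[:,:,::-1])
print([proj("wrist",p) for p in ((.5065,-.135,.216),(.448,-.1735,.216),(.565,-.0966,.216))])
for d in landmark_of("bar_end","wrist")[:3]: print(d,atz("wrist",d["centre"],.216))
```

```text
{'clock': 6.15, 'qpos': array([-4.13317261e-01, -1.91153831e-01,  1.41950320e+00,  2.65075874e-05,
        1.91301068e+00, -2.55920457e+00]), 'qvel': array([ 0.00362717,  0.00108357, -0.00104941,  0.00031347, -0.00039171,
       -0.01160153]), 'tau': array([-3.72357457e-02, -3.19138277e+01, -4.01696813e+01, -6.71981578e-02,
        2.75699218e-02, -2.33258639e-02]), 'position': array([ 0.46047504, -0.16481972,  0.26993615]), 'tcp_rot': array([ 0.67814265, -0.20058432,  0.67800556,  0.20049175]), 'wrist_force': array([ 0.00763153, -0.50744626, -0.76919295]), 'ft_torque': array([ 0.08673778, -0.13295417, -0.01725278]), 'width': 0.3387250948020889}
tool shift units [ 1.77 -0.01 -0.  ] tool y ang deg 123.0
[(np.float64(324.9491508457437), np.float64(326.5207291961964)), (np.float64(324.22784705256686), np.float64(234.83753325094548)), (np.float64(325.4502112015003), np.float64(403.6564116914404))]
{'centre': [325.9, 236.3], 'confidence': 0.76} [ 0.44829044 -0.17195536  0.216     ]
```

View pics/w2.png

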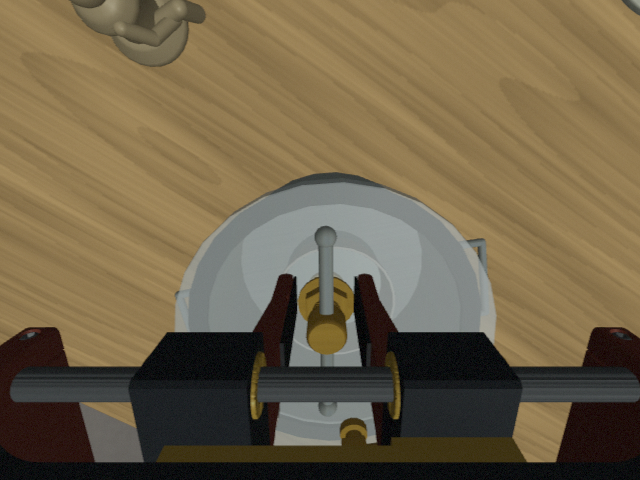

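Request:
send_rows(
  series=[0.45,0,0,0,0,0,34,0.45,0,0,0,0,0,34,0.45,0,0,0,0,0,34,0.42,0,0,0,0,0,34,0,0,0,0,0,0,22,0,0,0,0,0,0,22,0,0,0,0,0,0,22],
)

```text
clock: 7.12
position: [0.461, -0.1647, 0.2]
tcp_rot: [0.678, -0.202, 0.677, 0.202]
wrist_force: [-0.4, -0.0, 0.4]
width: 0.224
```

Request:
send_rows(
  series=[0,0.103,0.004,0.0955,0,0,22,0,0.103,0.004,0.0955,0,0,22,0,0,0,0,0,0,22],
)

```text
clock: 7.5
position: [0.457, -0.1574, 0.1998]
tcp_rot: [0.691, -0.151, 0.69, 0.15]
wrist_force: [0.8, -1.0, 0.4]
width: 0.219
```

```bash
cat >> h.py <<'E'
def st():
    s=observe();R=Rt();C=np.array([.5065,-.135]);d=s["position"][:2]-C;a=np.degrees(np.arctan2(d[1],d[0]))
    print("t",s["clock"],"pos",s["position"].round(4),"r",np.hypot(*d).round(4),"turn rad",round(np.radians((-146.7-a)%360),3),"Ftool",(R.T@s["wrist_force"]).round(2),"Ttool",(R.T@s["ft_torque"]).round(3),"yang",np.degrees(np.arctan2(R[1,1],R[0,1])).round(1),"w",round(s["width"],3))
E
python3 -c "
from h import *
st()"
```

```text
t 7.5 pos [ 0.457  -0.1574  0.1998] r 0.0544 turn rad 0.156 Ftool [-0.41 -1.23  0.36] Ttool [ 0.005 -0.153 -0.052] yang 114.6 w 0.219
```

Request:
send_rows(
  series=[0,0.103,0.004,0.0955,0,0,22,0,0.103,0.004,0.0955,0,0,22,0,0.103,0.004,0.0955,0,0,22,0,0.103,0.004,0.0955,0,0,22],
)

```text
clock: 8.0
position: [0.4526, -0.1426, 0.1997]
tcp_rot: [0.706, -0.046, 0.705, 0.044]
wrist_force: [1.3, -7.6, 0.7]
width: 0.22
```

```bash
python3 -c "
from h import *
st()"
```

```text
t 8.0 pos [ 0.4526 -0.1426  0.1997] r 0.0544 turn rad 0.442 Ftool [-0.65 -7.68  0.35] Ttool [-0.082 -0.334 -1.172] yang 97.3 w 0.22
```

Request:
send_rows(
  series=[0,0.103,0.004,0.0955,0,0,22,0,0.103,0.004,0.0955,0,0,22],
)

```text
clock: 8.25
position: [0.4524, -0.1352, 0.1998]
tcp_rot: [0.708, 0.007, 0.706, -0.01]
wrist_force: [1.8, -8.3, 0.1]
width: 0.221
```

```bash
python3 -c "
from h import *
st()"
```

```text
t 8.25 pos [ 0.4524 -0.1352  0.1998] r 0.0541 turn rad 0.577 Ftool [-0.08 -8.23  2.03] Ttool [-0.062 -0.538 -1.231] yang 88.7 w 0.221
```

Request:
send_rows(
  series=[0,0.103,0.004,0.0955,0,0,22,0,0.103,0.004,0.0955,0,0,22],
)

```text
clock: 8.5
position: [0.4528, -0.1273, 0.1997]
tcp_rot: [0.705, 0.06, 0.704, -0.063]
wrist_force: [0.7, -8.5, -0.4]
width: 0.222
```

```bash
python3 -c "
from h import *
st()"
```

```text
t 8.5 pos [ 0.4528 -0.1273  0.1997] r 0.0542 turn rad 0.723 Ftool [ 0.47 -8.24  2.17] Ttool [-0.133 -0.442 -1.409] yang 80.0 w 0.222
```

```bash
cat >> h.py <<'E'
def avg(n=10):
    F=[];T=[]
    for i in range(n):
        snapshot("wrist"); s=observe(); R=Rt(); F.append(R.T@s["wrist_force"]); T.append(R.T@s["ft_torque"])
    print("held F",np.mean(F,0).round(2),np.std(F,0).round(2),"T",np.mean(T,0).round(3)); st()
E
python3 -c "
from h import *
avg()"
```

```text
held F [-0.01 -6.65  1.35] [0.45 0.51 0.37] T [-0.075 -0.377 -1.068]
t 9.0 pos [ 0.4528 -0.1269  0.1997] r 0.0543 turn rad 0.73 Ftool [ 0.05 -6.99  1.06] Ttool [-0.088 -0.38  -1.06 ] yang 80.2 w 0.221
```

Request:
send_rows(
  series=[0,0.103,0.004,0.0955,0,0,22,0,0.103,0.004,0.0955,0,0,22],
)

```text
clock: 9.25
position: [0.4544, -0.1197, 0.1997]
tcp_rot: [0.698, 0.112, 0.697, -0.116]
wrist_force: [-2.6, -9.5, 0.3]
width: 0.225
```

```bash
python3 -c "
from h import *
st();avg()"
```

```text
t 9.25 pos [ 0.4544 -0.1197  0.1997] r 0.0543 turn rad 0.867 Ftool [-0.25 -9.83  0.55] Ttool [-0.091 -0.334 -1.609] yang 71.4 w 0.225
held F [-0.47 -8.    0.95] [0.61 0.49 0.55] T [-0.101 -0.305 -1.265]
t 9.75 pos [ 0.4544 -0.1192  0.1997] r 0.0544 turn rad 0.875 Ftool [-1.14 -8.5   0.03] Ttool [-0.144 -0.298 -1.204] yang 71.6 w 0.22
```

Sensor moment Tx ≈ -0.10 N m puts the contact at the pad's outer edge, about 65 mm from the axis. The moment there is about 0.64 N m, so bite is about 0.38 rad, which is snug. I'll release and retreat.

Request:
send_rows(
  series=[0,-0.08,0,0,0,0,34,0,0,0,0,0,0,34,0,0,0,0,0,0,34,0,0,0,0,0,0,34,-0.3,0,0,0,0,0,34,-0.6,0,0,0,0,0,34,-0.9,0,0,0,0,0,34,-0.9,0,0,0,0,0,34,-0.9,0,0,0,0,0,34,-0.3,0,0,0,0,0,34,0,0,0,0,0,0,34,0,0,0,0,0,0,34],
)

```text
clock: 11.25
position: [0.4534, -0.12, 0.3534]
tcp_rot: [0.697, 0.113, 0.699, -0.113]
wrist_force: [-0.4, -0.8, -0.4]
width: 0.339
```

Run:
```python
from h import *
st()
im=snapshot("wrist"); cv2.imwrite("pics/w3.png",im[:,:,::-1])
cv2.imwrite("pics/side3.png",snapshot("side")[:,:,::-1])
for c in("wrist","side"):
  for l,z in(("plug",.216),("bar_end",.216),("tape_center",.183),("figure_center",.068),("tub_center",.0425)):
    for d in landmark_of(l,c)[:2]:
      p=atz(c,d["centre"],z); print(c,l,d["confidence"],np.round(d["centre"]),p.round(4), "ang",np.degrees(np.arctan2(p[1]+.135,p[0]-.5065)).round(1))
```

```text
t 11.25 pos [ 0.4534 -0.12    0.3534] r 0.0552 turn rad 0.856 Ftool [ 0.36 -0.93 -0.14] Ttool [ 0.002 -0.167  0.064] yang 71.6 w 0.339
wrist plug 0.81 [328. 280.] [ 0.5083 -0.1361  0.216 ] ang -30.2
wrist bar_end 0.94 [321. 209.] [ 0.4397 -0.1196  0.216 ] ang 167.0
wrist tape_center 0.63 [363. 364.] [ 0.6383 -0.1352  0.183 ] ang -0.1
wrist figure_center 0.74 [100. 230.] [ 0.4057 -0.4304  0.068 ] ang -108.8
wrist figure_center 0.23 [327. 279.] [ 0.5741 -0.1575  0.068 ] ang -18.4
side plug 0.61 [339. 280.] [ 0.5079 -0.1398  0.216 ] ang -74.2
side bar_end 0.58 [302. 284.] [ 0.4384 -0.1287  0.216 ] ang 174.7
side bar_end 0.34 [336. 280.] [ 0.5036 -0.1392  0.216 ] ang -124.4
side tape_center 0.92 [397. 273.] [ 0.6335 -0.1366  0.183 ] ang -0.7
side figure_center 0.93 [334. 472.] [ 0.401  -0.4349  0.068 ] ang -109.4
side tub_center 0.63 [264. 159.] [0.497  0.4215 0.0425] ang 91.0
```

View pics/side3.png

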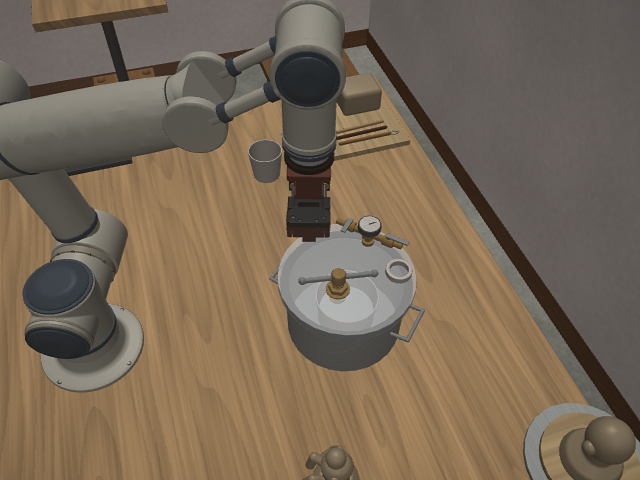

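View pics/w3.png

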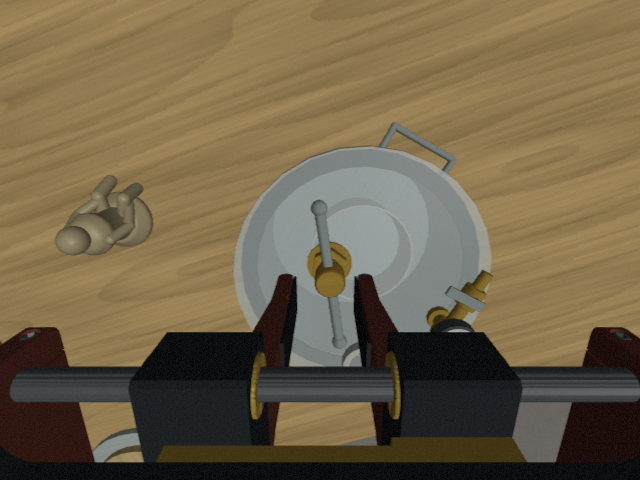

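The side picture shows the bar from (302,281) to (375,273), with the tape, tub and figure unmoved. The wrist picture has the ends at (319,208) and (340,341), so the bar turned about 0.80 rad. Since the free run is at least 0.3 rad, bite is at most 0.5, which fits the force estimate.

```bash
python3 -c "
from station import *
print(job_done())"
```

```text
the job is handed in; nothing more can be done
None
```

The vent is closed to snug and the job is handed in at about 12 s of the 48 s allowed. I straddled the bar loosely with the fingers and turned it clockwise about 0.80 rad, then let go and raised the arm clear.

- **Snugness:** the last push read 9.8 N moving and 8.0 N held still. The contact was about 65 mm from the axis, which makes the moment about 0.64 N m and the bite about 0.38 rad. The measured turn allows at most about 0.5 rad, well short of the 1.0 rad where the lid cracks.
- **Disagreement:** taking the tool centre (54 mm) as the contact radius gives a bite of only about 0.15 rad, still within snug. I trusted 65 mm because the sensor moment put the contact at the pad's outer edge. Single force readings scatter by about 0.5 N, so the bite figure is good to roughly 0.1 rad.
- **Surroundings:** the tape roll and figure were found within about 5 mm of where they started. The detector put the tub about 15 mm off at low confidence, but it looks unmoved in the side picture and the arm never went near it.

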